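# Take the tagged lids off the turned boxes and sort them

## Task

Two turned wooden boxes on the carver's bench wear loose lids: lift both lids off and sort them by their tags, the green-tagged lid into the green tray and the red-tagged lid into the red tray, each lying flat on the tray floor with its knob up. Set the lids down rather than dropping them, and leave the boxes and everything else on the bench standing where they are.

Things in the scene. Friction and masses are not known exactly. Their poses are not given: they have to be found in the camera images.
- good_lid: Loose turned wooden lid, green paper tags on its disc and a green dot on its knob, about 0.11 kg. Origin: centre of its underside, z up. From the origin up: plug 72 mm across (0-8 mm), disc 92 mm across (8-16 mm), dark round knob 24 mm across (16-44 mm). Starts with its disc on a box's rim and its plug in the mouth (origin 52 mm above the box's underside), not fastened.
- bad_lid: Loose turned wooden lid, red paper tags on its disc and a red dot on its knob, about 0.11 kg. Origin: centre of its underside, z up. From the origin up: plug 72 mm across (0-8 mm), disc 92 mm across (8-16 mm), dark round knob 24 mm across (16-44 mm). Starts with its disc on a box's rim and its plug in the mouth (origin 52 mm above the box's underside), not fastened.
- box_1: Turned pale wood box, round, 92 mm across, 60 mm high, wall 6 mm, standing loose on the bench (about 0.3 kg); at the start it wears the good (green-tagged) lid. Origin: centre of its underside, z up.
- box_2: Turned pale wood box, round, 92 mm across, 60 mm high, wall 6 mm, standing loose on the bench (about 0.3 kg); at the start it wears the bad (red-tagged) lid. Origin: centre of its underside, z up.
- green_tray: Open square green tray fixed to the bench, 150 x 150 mm outside, 140 x 140 mm inside, walls 22 mm high and 5 mm thick, inner floor 5 mm above the bench. Origin: centre of its underside; x and y along its sides, z up.
- red_tray: Open square red tray fixed to the bench, 150 x 150 mm outside, 140 x 140 mm inside, walls 22 mm high and 5 mm thick, inner floor 5 mm above the bench. Origin: centre of its underside; x and y along its sides, z up.
- goat_1: Bystander: carved pale wood goat with horns, about 90 mm long, 85 mm high. Origin: underside, about its middle.
- goat_2: Bystander: carved pale wood sheep without horns, about 85 mm long, 72 mm high. Origin: underside, about its middle.
- goat_3: Bystander: carved pale wood goat with horns, about 80 mm long, 77 mm high. Origin: underside, about its middle.
- gouge_1: Bystander: carving gouge lying flat, pale handle, 212 mm long, 24 mm wide, 22 mm high; blade to +x of its frame. Origin: underside, about its middle.
- gouge_2: Bystander: carving gouge lying flat, darker handle, 212 mm long, 24 mm wide, 22 mm high; blade to +x of its frame. Origin: underside, about its middle.
- mug: Bystander: white mug, 82 mm across, 95 mm high, handle at its +y. Origin: underside, about its middle.
- wax_jar: Bystander: amber jar with black cap, 62 mm across, 70 mm high. Origin: underside, about its middle.
Mind the look-alikes: they are no part of the job. Leave any pink or yellow look-alike of the good_lid alone.

How it is judged:
By the outcome, as a careful person would: the job done as asked, in the order asked, and still so for the second after the job is handed in, with the robot touching nothing.
It also fails if it takes over 64 s, if anything falls off the work surface, if the arm or the gripper's body presses on something with over 40 N, if the wrist force passes 120 N, or if a joint passes its speed limit or range.

## Robot

A 7-joint arm with a two-finger parallel gripper is mounted at the origin on the work surface. World frame = base frame: x ahead of the robot, y to its left, z up, the work surface at z = 0. Lengths are in m, angles in degrees, forces in N, time in s.
With the tool pointing down it reaches from about 0.425 to 1.025 m from the base axis. Payload 3.6 kg.
Tool frame: the origin (TCP) lies between the finger pads; the fingertips stand env.nose_length ahead of it and the grasp point (between the pads) lies 3 mm ahead of it (env.nose_length is the distance from the TCP to the fingertips, in m); z points along the fingers, y is the line along which they close (so a half turn about z gives the same grasp; the last joint's range is limited). The gripper opens to 85 mm and grips with 20 to 120 N. Pads are 22 mm wide; open, the fingers measure 114 mm over their backs; the gripper's body (76 mm by 85 mm) begins 54 mm behind the grasp point. The pads swing forward as they close: fully open they stand 13 mm farther back than shut.
Start: joints at [-73.367, 33.873, 2.773, 92.16, -1.908, 54.013, -1.931], TCP at [0.271, 0.672, 0.253] pointing down, gripper open.
Joint ranges: [-153.93, 153.93], [-27.13, 128.08], [-72.61, 78.16], [10.71, 143.7], [-87.88, 267.88], [4.46, 118.87], [-176.78, 176.78]. Speed limits (degrees/s): [147.25, 147.25, 180, 180, 180, 180, 180].

## Interface

Orientations are given as [roll, pitch, yaw] about the fixed x, y, z axes, in that order (R = Rz(yaw) Ry(pitch) Rx(roll)).
In Python, from station import env, vision, job gives the robot as it stands.
- The arm moves only by the tool arm_command, never from a script. Its argument "increments" is text: rows parted by semicolons, each of 5 numbers parted by spaces: the shift along the tool's x, y, z in cm, then the turn about the tool's z in degrees, then the finger opening in cm, from 0 to 8.54. In form: x y z turn gripper; .... A call has 1 to 12 rows; each row shifts and turns the commanded pose from where the row before left it, along the tool's axes as they then stand; what a row does not reach is not made up. A row lasts 1/8 s, in which the tool goes at most 62.5 mm and 10.7 degrees, less where a joint would pass 70% of its speed; a pose out of reach is approached as far as the arm can. A call with a gripper value outside its range is refused whole. The fingers move at their own pace and stop on an object; the grip force is fixed at half the most. Time passes only in rows, so rows that do not move let the fingers close. It gives the time, the measured TCP pose, the force, the opening and the grip force at its end, in the units of the state.
- env.get_obs(): the state, without advancing time (a new reading comes with each control period).
- vision.camera(name): name is "side" or "top" or "wrist"; returns the picture (420x560x3 uint8, red, green, blue); there is no depth.
- vision.get_calibration(name): a dict with "vfov" (degrees; the focal length in pixels is half the picture's height over the tangent of half this angle, whatever the lens; pixels are square), "cx", "cy" (the principal point, pixels), "R" (3x3) and "t" (3): a world point X has camera coordinates R X + t; the wrist camera has in their place "hand_eye" (4x4, takes a point from camera to tool coordinates, whose origin is the TCP and whose axes are the flange's). Camera axes: x right, y down, z forward; pixel columns grow to the right and rows downward; lengths in m; the calibration is good to about 2 mm. A picture is of the moment at which its call begins: read the wrist's pose just before it. get_calibration takes no time and is no camera call.
- job.close_job(): hands the job in; it is judged then, once.
The state is a dict: "time": time; "joint_positions": joint angles; "dq": joint speeds; "joint_efforts": joint torques, N m; "position": TCP position; "orientation": TCP orientation; "wrist_force": force on the tool from outside, world axes, zero at the start; "ft_torque": the same for the moment, N m; "finger_gap": finger opening in m; "grip_force": force on a finger pad.
Only numpy, scipy, OpenCV 4.12 (cv2) and the standard library are available. Lean on these libraries where they do the work, as an engineer would, in place of code of your own. Each camera call takes 0.05 s, during which the arm holds its last target. There are 200 camera calls.

## Working session

There is one attempt and no reset: what is moved stays moved. The work goes in short steps, Python scripts to look and compute and a tool call to move; the robot and the scene stay as the last step left them, time stands still between calls to the robot, and variables do not carry over. Pictures are saved under pics/ and viewed, at most 11 in all, crops included, and the job is handed in when it is done.

Besides the shell and the picture viewer there is one more tool, called after "Emit:" as name(argument=value, ...) on one line, values as JSON. arm_command: Moves the arm, as the interface text tells. Its arguments: {"type":"object","properties":{"increments":{"type":"string"}},"required":["increments"]}

```bash
mkdir -p pics
python3 - <<'E'
from station import env, vision, job
import cv2
o=env.get_obs();print(o['time'],o['position'],o['orientation'],o['finger_gap'],env.nose_length)
for n in('top','side'):
    cv2.imwrite(f'pics/{n}0.png',vision.camera(n)[:,:,::-1]);print(vision.get_calibration(n))
print(vision.get_calibration('wrist'))
E
```

```text
0.0 [0.27117116 0.67153626 0.25214495] [-1.79873020e+02  7.95053043e-03  1.58014417e+02] 0.08514189432594665 0.022
{'vfov': 45.45143240990387, 'cx': 280.9541322740609, 'cy': 207.90411337370753, 'R': array([[-0.02354329, -0.99968687,  0.0084783 ],
       [-0.98635928,  0.02184574, -0.16315067],
       [ 0.16291437, -0.01220376, -0.98656474]]), 't': array([-0.0150864 ,  0.50053813,  1.36044526])}
{'vfov': 53.40142335109693, 'cx': 278.3255559007146, 'cy': 211.26027858591388, 'R': array([[ 0.94585102, -0.32451176, -0.00761417],
       [-0.20523485, -0.57969339, -0.78856466],
       [ 0.25148462,  0.74742738, -0.6149047 ]]), 't': array([-0.44075684,  0.14968308,  1.11723545])}
{'vfov': 71.7723174785519, 'cx': 281.75257748692235, 'cy': 211.9835167506338, 'hand_eye': array([[ 5.12314456e-05, -9.61888170e-01, -2.73443131e-01,
         6.97398898e-02],
       [ 9.99999954e-01, -3.23918121e-05,  3.01301202e-04,
         2.33120229e-04],
       [-2.98675380e-04, -2.73443134e-01,  9.61888124e-01,
        -1.21567410e-01],
       [ 0.00000000e+00,  0.00000000e+00,  0.00000000e+00,
         1.00000000e+00]])}
```

View pics/top0.png

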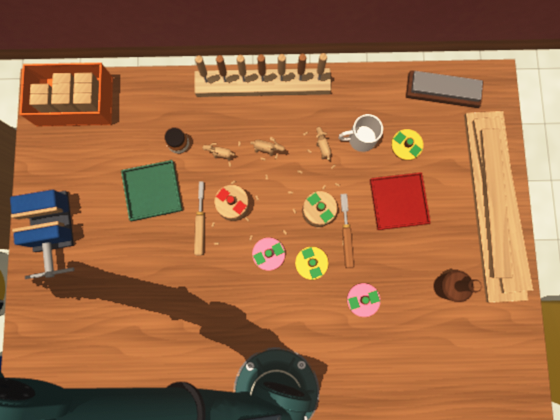

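View pics/side0.png

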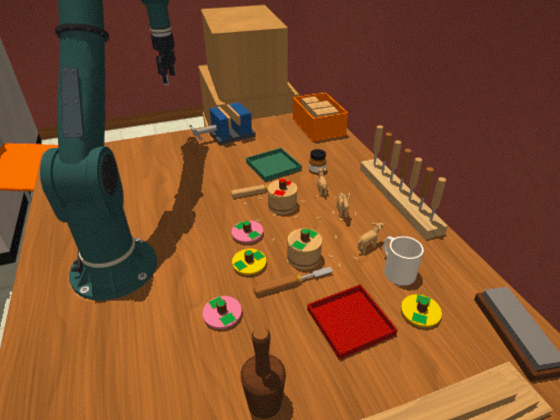

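The real lids are on wooden boxes: red-tagged (233,202) and green-tagged (320,208). Look-alikes are pink (268,254) and (364,300), and yellow (312,263) and (407,144). The green tray is at (153,191), the red tray at (400,201). I'll check this in one close crop.

Run:
```python
import cv2
im=cv2.imread('pics/top0.png')
cv2.imwrite('pics/c1.png',cv2.resize(im[165:265,195:355],None,fx=5,fy=5,interpolation=cv2.INTER_CUBIC))
cv2.imwrite('pics/c2.png',cv2.resize(cv2.hconcat([im[150:235,110:195],im[160:245,360:445]]),None,fx=4.5,fy=4.5,interpolation=cv2.INTER_CUBIC))
```

```text
(no output)
```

View pics/c1.png

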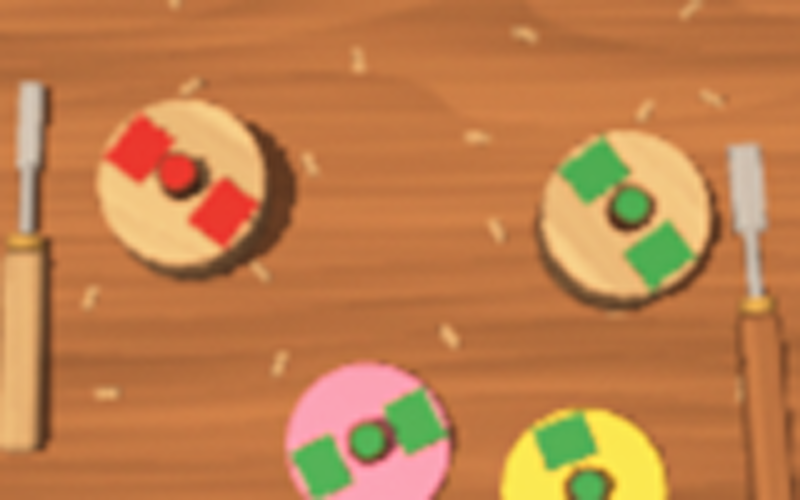

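View pics/c2.png

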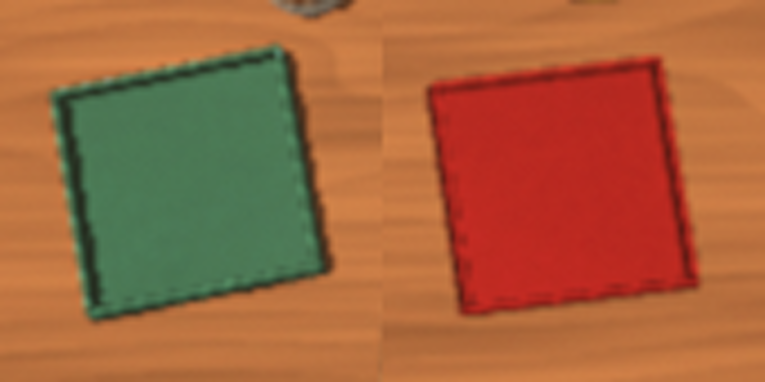

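The crop confirms it: a pale wood lid with red tags and a red dot at (231,199.6), and a pale wood lid with green tags and a green dot at (321.2,206). Both tray outlines are clear.

```bash
cat > h.py <<'E'
from station import env, vision, job
import numpy as np, cv2
from scipy.spatial.transform import Rotation as Ro
def ray(uv,z,R,t,c):
    f=210/np.tan(np.radians(c['vfov']/2))
    d=R.T@np.array([(uv[0]-c['cx'])/f,(uv[1]-c['cy'])/f,1]);o=-R.T@t
    return o+d*(z-o[2])/d[2]
def fix(n,uv,z):
    c=vision.get_calibration(n);return ray(uv,z,c['R'],c['t'],c)
def pose():
    o=env.get_obs();return np.array(o['position']),Ro.from_euler('xyz',o['orientation'],degrees=True).as_matrix()
def wrist(uv,z):
    c=vision.get_calibration('wrist');p,M=pose();H=c['hand_eye']
    R=(M@H[:3,:3]).T;return ray(uv,z,R,-R@(M@H[:3,3]+p),c)
def delta(X):
    p,M=pose();return np.round(M.T@(np.array(X)-p)*100,2)
E
python3 - <<'E'
from h import *
for n,k,d in(('red',(231,199.6),(231.4,201.4)),('green',(321.2,206),(320.6,208))):
    print(n,fix('top',k,.096),fix('top',d,.068))
g=[(54,94),(283,50),(328,270),(93,320)];r=[(430,87),(660,60),(697,286),(463,313)]
for q,f in((g,lambda x,y:(110+x/4.5,150+y/4.5)),(r,lambda x,y:(360+(x-382.5)/4.5,160+y/4.5))):
    P=np.array([fix('top',f(*a),.022) for a in q]);print(P.mean(0),np.linalg.norm(P-np.roll(P,1,0),axis=1))
K=fix('top',(321.2,206),.096);print(delta([K[0],K[1],.25]))
E
```

```text
red [0.51661666 0.1079597  0.096     ] [0.51673431 0.10937445 0.068     ]
green [ 0.49379991 -0.13412792  0.096     ] [ 0.49295802 -0.13490701  0.068     ]
[0.56131356 0.33839657 0.022     ] [0.14843548 0.14724158 0.14606166 0.14918565]
[ 0.51496603 -0.36599272  0.022     ] [0.1457558  0.14872253 0.14647118 0.14878384]
[-50.81 -66.38   0.37]
```

Emit:
arm_command(increments="-3.9 -3.45 0 0 8.5;-3.9 -3.45 0 0 8.5;-3.9 -3.45 0 0 8.5;-3.9 -3.45 0 0 8.5;-3.9 -3.45 0 0 8.5;-3.9 -3.45 0 0 8.5;-3.9 -3.45 0 0 8.5;-3.9 -3.45 0 0 8.5;-3.9 -3.45 0 0 5;0 0 0 0 5")

```text
time: 1.35
position: [0.4827, 0.2473, 0.2531]
orientation: [-179.9, 0.1, 157.5]
wrist_force: [-1.1, 0.6, -0.3]
finger_gap: 0.0511
grip_force: 0.0
```

Emit:
arm_command(increments="-1.95 -4.4 0 0 5;-1.95 -4.4 0 0 5;-1.95 -4.4 0 0 5;-1.95 -4.4 0 0 5;-1.95 -4.4 0 0 5;-1.95 -4.4 0 0 5;-1.95 -4.4 0 0 5;-1.95 -4.4 0 0 5;0 0 0 0 5;0 0 0 0 5")

```text
time: 2.6
position: [0.4936, -0.1305, 0.253]
orientation: [180.0, -0.1, 158.1]
wrist_force: [-0.2, -0.4, -0.1]
finger_gap: 0.0499
grip_force: 0.0
```

Run:
```python
from h import *
p,M=pose();print(p,env.get_obs()['orientation'],env.get_obs()['joint_positions'],env.get_obs()['time'])
cv2.imwrite('pics/w1.png',vision.camera('wrist')[:,:,::-1])
print(delta([.4935,-.1345,.15]))
```

```text
[ 0.49361729 -0.13049305  0.25302412] [ 1.79958515e+02 -5.16774927e-02  1.58085357e+02] [  1.25278823  18.79018251  10.75445044 119.9016073   -5.25133227
  41.7787052   83.4552961 ] 2.6
[-0.16 -0.44 10.3 ]
```

View pics/w1.png

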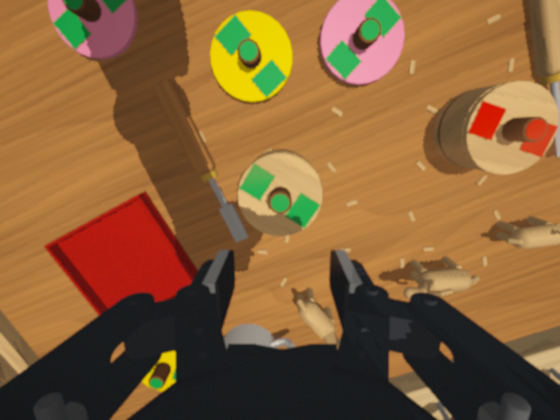

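Wrist view: the green knob's top is at (280,202) and the disc centre about (280,193), between the fingers in columns.

Run:
```python
from h import *
for uv,z in(((280,202),.096),((280,193),.068)):
    X=wrist(uv,z);print(X,delta(X))
```

```text
[ 0.4923322  -0.13072595  0.096     ] [ 0.08 -0.14 15.7 ]
[ 0.48942149 -0.12969455  0.068     ] [ 0.39 -0.16 18.5 ]
```

Emit:
arm_command(increments="0 -0.25 4 0 5;0 0 4 0 4.6;0 0 4 0 4.6;0 0 2 0 4.6;0 0 1 0 4.6;0 0 0.9 0 4.6;0 0 0 0 4.6")

```text
time: 3.52
position: [0.4928, -0.1337, 0.0943]
orientation: [180.0, 0.0, 158.1]
wrist_force: [-0.4, 0.6, 0.6]
finger_gap: 0.0461
grip_force: 0.0
```

Emit:
arm_command(increments="0 0 0 0 3.2;0 0 0 0 2.8;0 0 0 0 2.4;0 0 0 0 2.0;0 0 0 0 1.5;0 0 0 0 1.5;0 0 0 0 1.5")

```text
time: 4.4
position: [0.4931, -0.134, 0.095]
orientation: [180.0, 0.1, 158.0]
wrist_force: [-0.4, 1.3, 5.1]
finger_gap: 0.022
grip_force: 58.4
```

Emit:
arm_command(increments="0 0 -0.5 0 1.5;0 0 -1 0 1.5;0 0 -2 0 1.5;0 0 -3 0 1.5;0 0 -3 0 1.5;0 0 -3 0 1.5;0 0 0 0 1.5")

```text
time: 5.28
position: [0.494, -0.1347, 0.2218]
orientation: [179.9, 0.3, 158.0]
wrist_force: [0.9, -0.9, -0.7]
finger_gap: 0.0223
grip_force: 58.8
```

Run:
```python
from h import *
print(env.get_obs()['finger_gap'],env.get_obs()['grip_force'])
cv2.imwrite('pics/w2.png',vision.camera('wrist')[:,:,::-1])
print(delta([.5613,.3384,.22]))
```

```text
0.02225800763620355 58.7742680311203
[1.137e+01 4.640e+01 4.000e-02]
```

View pics/w2.png

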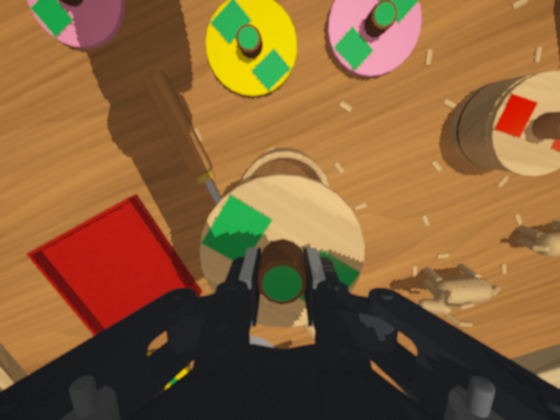

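The lid is held level at (281,283), and box 1 stands below.

Emit:
arm_command(increments="0.5 2 0 0 1.5;1 4.1 0 0 1.5;1 4.1 0 0 1.5;1 4.1 0 0 1.5;1 4.1 0 0 1.5;1 4.1 0 0 1.5;1 4.1 0 0 1.5;1 4.1 0 0 1.5;1 4.1 0 0 1.5;1 4.1 0 0 1.5;1 4.1 0 0 1.5;0.9 3.4 0 0 1.5")

```text
time: 6.82
position: [0.5596, 0.3402, 0.2174]
orientation: [-179.9, -0.1, 158.1]
wrist_force: [1.2, -1.2, -0.9]
finger_gap: 0.0216
grip_force: 58.9
```

Emit:
arm_command(increments="0 0 0 0 1.5;0 0 0 0 1.5;0 0 4 0 1.5;0 0 4 0 1.5;0 0 4 0 1.5;0 0 0 0 1.5;0 0 0 0 1.5")

```text
time: 7.7
position: [0.5616, 0.3379, 0.1003]
orientation: [180.0, 0.1, 157.9]
wrist_force: [0.7, -0.1, -0.2]
finger_gap: 0.0217
grip_force: 59.0
```

Run:
```python
from h import *
print(env.get_obs()['finger_gap'],env.get_obs()['joint_positions'])
cv2.imwrite('pics/w3.png',vision.camera('wrist')[:,:,::-1])
print(delta([.5613,.3384,.0475]))
```

```text
0.02174127083396006 [-39.67376766  39.88133503   6.88182792 107.19976897  -7.97087281
  33.3153149   40.21074611]
[ 0.07 -0.05  5.35]
```

View pics/w3.png

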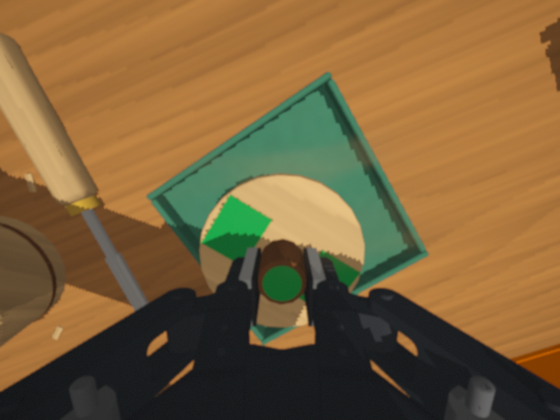

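The lid hangs over the tray, with the tray corners at (150,195), (328,78), (425,252) and (265,340). I'll lower it to contact.

Emit:
arm_command(increments="0 0 2 0 1.5;0 0 1.5 0 1.5;0 0 0.8 0 1.5;0 0 0.4 0 1.5;0 0 0.2 0 1.5;0 0 0 0 1.5")

```text
time: 8.5
position: [0.5608, 0.3388, 0.0504]
orientation: [180.0, 0.0, 158.0]
wrist_force: [0.2, 0.1, -0.9]
finger_gap: 0.0219
grip_force: 59.0
```

Emit:
arm_command(increments="0 0 0.2 0 1.5;0 0 0.1 0 1.5;0 0 0 0 1.5")

```text
time: 8.88
position: [0.5609, 0.3389, 0.0482]
orientation: [180.0, 0.0, 158.0]
wrist_force: [-1.1, -1.1, 4.6]
finger_gap: 0.0217
grip_force: 59.6
```

Contact at 4.6 N. I'll release and rise.

Emit:
arm_command(increments="0 0 0 0 2.6;0 0 0 0 3.4;0 0 0 0 4.6;0 0 0 0 4.6;0 0 -1 0 4.6;0 0 -3 0 4.6;0 0 -5 0 4.6;0 0 -6 0 4.6;0 0 -5 0 4.6;0 0 0 0 4.6")

```text
time: 10.12
position: [0.5635, 0.3402, 0.2534]
orientation: [179.5, 0.4, 158.0]
wrist_force: [1.2, 0.2, 0.1]
finger_gap: 0.0459
grip_force: 0.0
```

Run:
```python
from h import *
o=env.get_obs();print(o['position'],o['time'])
K=fix('top',(231,199.6),.096)
print(delta([.5165,.1085,.25]))
cv2.imwrite('pics/w4.png',vision.camera('wrist')[:,:,::-1])
```

```text
[0.56354141 0.34015217 0.25338436] 10.125
[ -4.32 -23.24   0.15]
```

View pics/w4.png

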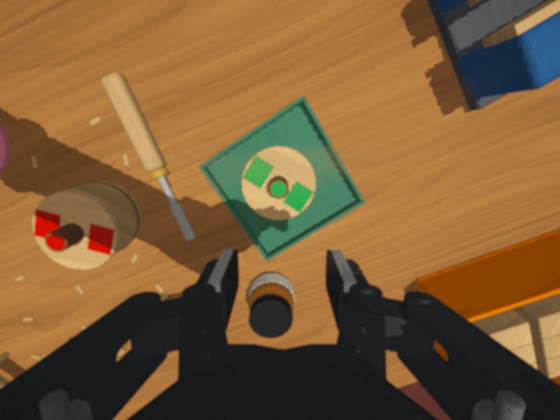

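Green lid lies flat in the green tray, knob up at (278,187). On to the red lid.

Emit:
arm_command(increments="-0.7 -3.9 0 0 4.6;-0.7 -3.9 0 0 4.6;-0.7 -3.9 0 0 4.6;-0.7 -3.9 0 0 4.6;-0.7 -3.9 0 0 4.6;-0.8 -3.7 0 0 4.6;0 0 0 0 4.6;0 0 0 0 4.6")

```text
time: 11.18
position: [0.5131, 0.1079, 0.2466]
orientation: [-180.0, -0.1, 158.0]
wrist_force: [0.1, 0.3, -0.6]
finger_gap: 0.0457
grip_force: 0.0
```

Run:
```python
from h import *
print(delta([.5165,.1085,.094]))
im=vision.camera('wrist');cv2.imwrite('pics/w5.png',im[:,:,::-1])
```

```text
[-0.32  0.19 15.25]
```

View pics/w5.png

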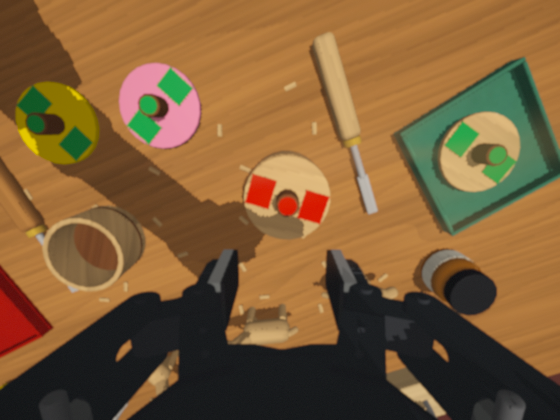

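Red knob at (288,205), box 1 open and standing at (95,247). The top and wrist estimates agree.

Emit:
arm_command(increments="-0.2 0.2 4 0 4.6;0 0 4 0 4.6;0 0 4 0 4.6;0 0 2 0 4.6;0 0 1.2 0 4.6;0 0 0 0 4.6;0 0 0 0 4.6")

```text
time: 12.1
position: [0.5169, 0.1091, 0.096]
orientation: [179.9, 0.1, 158.0]
wrist_force: [0.2, -0.7, 0.7]
finger_gap: 0.0456
grip_force: 0.0
```

Emit:
arm_command(increments="0 0 0 0 3.2;0 0 0 0 2.8;0 0 0 0 2.4;0 0 0 0 2.0;0 0 0 0 1.5;0 0 0 0 1.5;0 0 0 0 1.5")

```text
time: 12.98
position: [0.517, 0.1092, 0.0961]
orientation: [179.9, 0.1, 158.0]
wrist_force: [0.3, 1.7, 6.3]
finger_gap: 0.0218
grip_force: 58.4
```

Emit:
arm_command(increments="0 0 -0.5 0 1.5;0 0 -1 0 1.5;0 0 -2 0 1.5;0 0 -3 0 1.5;0 0 -3 0 1.5;0 0 -3 0 1.5;0 0 0 0 1.5")

```text
time: 13.85
position: [0.5174, 0.1086, 0.2227]
orientation: [179.8, 0.2, 158.0]
wrist_force: [-0.3, 0.9, -1.7]
finger_gap: 0.0222
grip_force: 58.9
```

Run:
```python
from h import *
print(delta([.515,-.366,.22]))
```

```text
[-17.56 -44.09   0.21]
```

Emit:
arm_command(increments="-0.8 -2 0 0 1.5;-1.5 -3.9 0 0 1.5;-1.6 -3.9 0 0 1.5;-1.5 -3.9 0 0 1.5;-1.6 -3.9 0 0 1.5;-1.5 -3.9 0 0 1.5;-1.6 -3.9 0 0 1.5;-1.5 -3.9 0 0 1.5;-1.6 -3.9 0 0 1.5;-1.5 -3.9 0 0 1.5;-1.6 -3.9 0 0 1.5;-1.3 -3.1 0 0 1.5")

```text
time: 15.35
position: [0.5128, -0.3678, 0.2189]
orientation: [-180.0, -0.2, 157.9]
wrist_force: [1.3, 0.5, -0.9]
finger_gap: 0.0221
grip_force: 58.9
```

Emit:
arm_command(increments="0 0 0 0 1.5;0 0 0 0 1.5;0 0 4 0 1.5;0 0 4 0 1.5;0 0 4 0 1.5;0 0 0 0 1.5;0 0 0 0 1.5")

```text
time: 16.23
position: [0.5152, -0.3657, 0.1013]
orientation: [180.0, 0.1, 158.1]
wrist_force: [0.8, -1.0, -0.7]
finger_gap: 0.022
grip_force: 59.0
```

Run:
```python
from h import *
print(env.get_obs()['finger_gap'],env.get_obs()['joint_positions'])
cv2.imwrite('pics/w6.png',vision.camera('wrist')[:,:,::-1])
print(delta([.515,-.366,.049]))
```

```text
0.02201536479897192 [ 24.88647572  38.74758878   9.26331384 110.42640847 -11.12208042
  31.61610803 109.71464287]
[0.07 0.01 5.3 ]
```

View pics/w6.png

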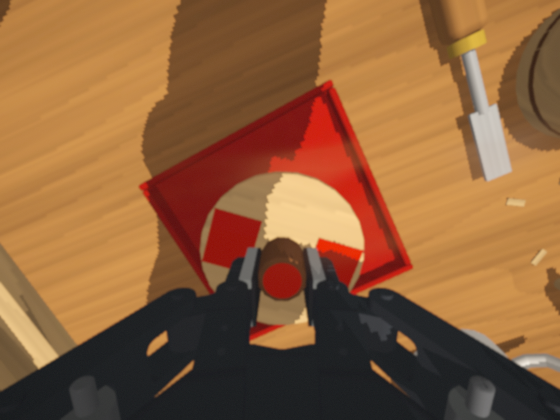

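The red lid is over the red tray (corners (145,187), (330,85), (410,267), (250,340)), knob at (281,280).

Emit:
arm_command(increments="0 0 2 0 1.5;0 0 1.5 0 1.5;0 0 0.8 0 1.5;0 0 0.4 0 1.5;0 0 0.2 0 1.5;0 0 0 0 1.5")

```text
time: 17.02
position: [0.5144, -0.3664, 0.0514]
orientation: [-180.0, 0.0, 158.0]
wrist_force: [0.2, 0.3, -0.8]
finger_gap: 0.022
grip_force: 59.0
```

Emit:
arm_command(increments="0 0 0.2 0 1.5;0 0 0.1 0 1.5;0 0 0 0 1.5")

```text
time: 17.4
position: [0.5146, -0.3664, 0.0492]
orientation: [180.0, 0.0, 158.0]
wrist_force: [-0.8, 0.5, 4.9]
finger_gap: 0.0217
grip_force: 59.7
```

Emit:
arm_command(increments="0 0 0 0 2.6;0 0 0 0 3.4;0 0 0 0 4.6;0 0 0 0 4.6;0 0 -1 0 4.6;0 0 -3 0 4.6;0 0 -5 0 4.6;0 0 -6 0 4.6;0 0 -5 0 4.6;0 0 0 0 4.6")

```text
time: 18.65
position: [0.5167, -0.3683, 0.2541]
orientation: [-179.9, 0.6, 158.0]
wrist_force: [0.1, 0.2, -0.8]
finger_gap: 0.0462
grip_force: 0.0
```

Emit:
arm_command(increments="0 0 -3 0 4.6;0 0 0 0 4.6")

```text
time: 18.9
position: [0.515, -0.3669, 0.28]
orientation: [-180.0, 0.2, 158.0]
wrist_force: [0.9, 0.1, -0.1]
finger_gap: 0.046
grip_force: 0.0
```

Run:
```python
from h import *
a=vision.camera('side')[100:380,180:480];b=vision.camera('wrist')
cv2.imwrite('pics/fin.png',cv2.hconcat([cv2.resize(a,(430,400)),cv2.resize(b,(370,400))])[:,:,::-1])
```

```text
(no output)
```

View pics/fin.png

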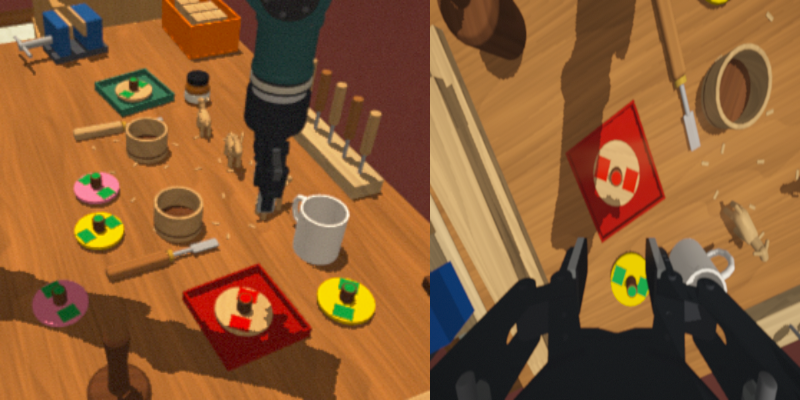

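Both lids lie flat with knobs up in their own trays: green at (133,90), red at (243,308). Both boxes are open and standing, and everything else looks unmoved.

```bash
python3 -c "
from station import job
print(job.close_job())"
```

```text
the job is handed in; nothing more can be done
None
```

The green-tagged lid is in the green tray and the red-tagged lid in the red tray, both flat and knob up, with nothing else seen to have moved; I handed the job in at about 19 s of the 64 s limit.

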